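Pack the support cradle up flush with spacer plates

ROBOT

A 6-joint arm with a two-finger parallel gripper is mounted at the origin on a cart in front of the work surface, level with it; the furniture and walls round the work are solid. World frame = base frame: x ahead of the robot, y to its left, z up, the work surface at z = 0. Lengths are in m, angles in degrees, forces in N, time in s.
With the tool pointing down it reaches from about 0.35 to 0.725 m from the base axis. Payload 6 kg.
Tool frame: the origin (TCP) lies midway between the tips of the shut fingers; the grasp point (between the pads) lies r.hold_point_z behind it (r.hold_point_z is the distance from the TCP to the grasp point, in m); z points along the fingers, y is the line along which they close (so a half turn about z gives the same grasp; the last joint's range is limited). The gripper opens to 85 mm and grips with 20 to 120 N. Pads are 22 mm wide; open, the fingers measure 114 mm over their backs; the gripper's body (76 mm by 85 mm) begins 54 mm behind the grasp point. The pads swing forward as they close: fully open they stand 13 mm farther back than shut.
Start: joints at [85.354, 2.303, 4.859, 0, -92.561, -19.12], TCP at [0.242, 0.549, 0.231] pointing down, gripper open.
Joint ranges: [-146.85, 146.85], [-73.84, 115.35], [-62.03, 85.46], [-188.31, 113.3], [-161.28, -10.13], [-171.36, 171.36]. Speed limits (degrees/s): [147.25, 147.25, 172.46, 180, 180, 180].

INTERFACE

Orientations are given as [roll, pitch, yaw] about the fixed x, y, z axes, in that order (R = Rz(yaw) Ry(pitch) Rx(roll)).
In Python, from rig import r gives the robot as it stands. Calls block until the motion is done:
- r.move_to(position, orientation): joint-space move of the TCP to a pose.
- r.servo_line(position, frame=None, feed=0.15): straight line of the TCP; frame=None keeps the orientation; feed is the mean speed in m/s.
- r.movej(angles): joint-space move.
- r.move_gripper(opening): finger opening in m; the grip force is fixed at half the most; returns when the fingers have stopped.
- r.pause(seconds).
- r.solve_ik(position, orientation): joint angles nearest the present ones, or None.
- r.get_obs(): the state.
- r.capture(name): name is "scene" or "top"; returns a dict with "img" (480x640x3 uint8, red, green, blue), "depth" (480x640 float32, m along the optical axis (not along the pixel's ray), 0 where there is no reading), "fx", "fy", "cx", "cy" (pixels), "R" (3x3) and "t" (3): a world point X has camera coordinates R X + t. Camera axes: x right, y down, z forward; pixel columns grow to the right and rows downward; lengths in m; the calibration is good to about 2 mm. A picture is of the moment at which its call begins.
A pose or a line that the arm cannot do raises r.MotionError and nothing moves.
- r.sign_off(): hands the job in; it is judged then, once.
The state is a dict: "time": time; "joint_pos": joint angles; "qd": joint speeds; "joint_torque": joint torques, N m; "tcp_pos": TCP position; "ee_rot": TCP orientation; "wrist_force": force on the tool from outside, world axes, zero at the start; "ft_torque": the same for the moment, N m; "width": finger opening in m; "finger_force": force on a finger pad.
Only numpy, scipy, OpenCV 4.12 (cv2) and the standard library are available. Lean on these libraries where they do the work, as an engineer would, in place of code of your own. Each camera call takes 0.05 s, during which the arm holds its last target. There are 200 camera calls.

TASK

The little grey support cradle on the worktop has to be packed up level before a housing is set on it. Of the three loose aluminium spacer plates choose the two whose thicknesses together fill it exactly flush with the tops of its end cheeks, and lay them flat, one on the other in either order, between the cheeks, centred and in line with the cradle. Set them down without dropping them, and leave the spare plate lying where it is.

Things in the scene. Friction and masses are not known exactly. Their poses are not given: they have to be found in the camera images.
- cradle_top (a point): Grey support cradle fixed to the worktop: base 100 (x) x 40 (y) x 6 mm with an upright cheek, 12 mm thick and 40 mm wide, at each end. The cheeks stand 76 mm apart and rise 42 mm above the seat: the gap to fill is 42 mm high. The long sides are open. This point is in the middle between the cheeks, level with their tops: 42 mm above the seat, 48 above the worktop; x runs from cheek to cheek, y along the cheeks, z up.
- spacer_thin_centre (a point): Loose aluminium spacer plate, 60 long (x) x 40 wide (y) x 12 mm thick (z), two 9 mm bolt holes, about 78 g, lying flat on the worktop; this point is its centre, 6 mm above its underside. Pinch it across its 40 mm width. A tall blue instrument stands close behind the row of plates (front at world x = 0.63 m, y from -0.19 to 0.16 m): draw back from it before carrying sideways.
- spacer_middle_centre (a point): Loose aluminium spacer plate, 60 long (x) x 40 wide (y) x 20 mm thick (z), two 9 mm bolt holes, about 130 g, lying flat on the worktop; this point is its centre, 10 mm above its underside. Pinch it across its 40 mm width. A tall blue instrument stands close behind the row of plates (front at world x = 0.63 m, y from -0.19 to 0.16 m): draw back from it before carrying sideways.
- spacer_thick_centre (a point): Loose aluminium spacer plate, 60 long (x) x 40 wide (y) x 30 mm thick (z), two 9 mm bolt holes, about 194 g, lying flat on the worktop; this point is its centre, 15 mm above its underside. Pinch it across its 40 mm width. A tall blue instrument stands close behind the row of plates (front at world x = 0.63 m, y from -0.19 to 0.16 m): draw back from it before carrying sideways.

How it is judged:
By the outcome, as a careful person would: the job done as asked, in the order asked, and still so for the second after the job is handed in, with the robot touching nothing.
It also fails if it takes over 58 s, if anything falls off the work surface, if the arm or the gripper's body presses on something with over 40 N, if the wrist force passes 120 N, or if a joint passes its speed limit or range.

## Working session

There is one attempt and no reset: what is moved stays moved. The work goes in short steps, each a Python script; the robot and the scene stay as the last script left them, time stands still between calls to the robot, and variables do not carry over. Pictures are saved under pics/ and viewed, at most 10 in all, crops included, and the job is handed in when it is done.

```bash
ls; mkdir -p pics; python3 - <<'E'
from rig import r
import cv2,numpy as np
for n in("top","scene"):
    c=r.capture(n); cv2.imwrite(f"pics/{n}0.png",c["img"][:,:,::-1]); np.savez(f"{n}0.npz",**c)
    print(n,c["fx"],c["cx"],c["cy"],c["R"],c["t"])
print(r.get_obs(),r.hold_point_z)
E
```

```text
pics
top 538.2473838896523 317.61998961782217 235.75223512609966 [[ 0.01602722 -0.99943448 -0.0295608 ]
 [-0.98977771 -0.0116682  -0.14214058]
 [ 0.14171527  0.03153674 -0.98940498]] [-0.04388697  0.55391627  0.89567062]
scene 459.32209247209784 309.4800366300355 238.17421587319356 [[-0.57345871 -0.8192306  -0.00251467]
 [-0.62385117  0.43867919 -0.6468155 ]
 [ 0.53099418 -0.3693532  -0.76264237]] [0.26365245 0.40127843 0.59192421]
{'time': 0.1, 'joint_pos': array([ 8.53542178e+01,  2.33449594e+00,  4.80858061e+00, -2.33180774e-02,
       -9.25616115e+01, -1.91212296e+01]), 'qd': array([ 0.08799813, -0.12824309, -0.00436981,  0.08453815, -0.01438858,
       -0.0184759 ]), 'joint_torque': array([-4.58427850e-03, -3.69345617e+01,  3.48288238e+01,  6.95164829e+00,
       -4.40427757e-03, -4.28798501e-06]), 'tcp_pos': array([0.24160979, 0.54888305, 0.2303912 ]), 'ee_rot': array([ 1.79909671e+02, -6.65987441e-03, -2.37659822e+01]), 'wrist_force': array([0.00717051, 0.1449462 , 0.29514768]), 'ft_torque': array([-0.00597262,  0.04314468, -0.05705274]), 'finger_force': 0.0, 'width': 0.08556395800764126} 0.0187
```

View pics/top0.png

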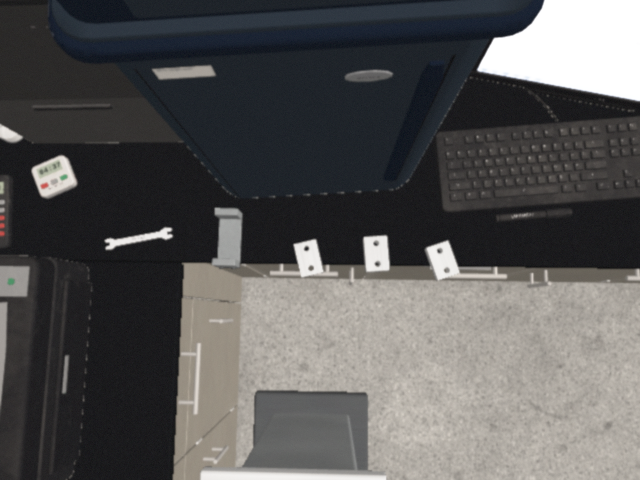

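View pics/scene0.png

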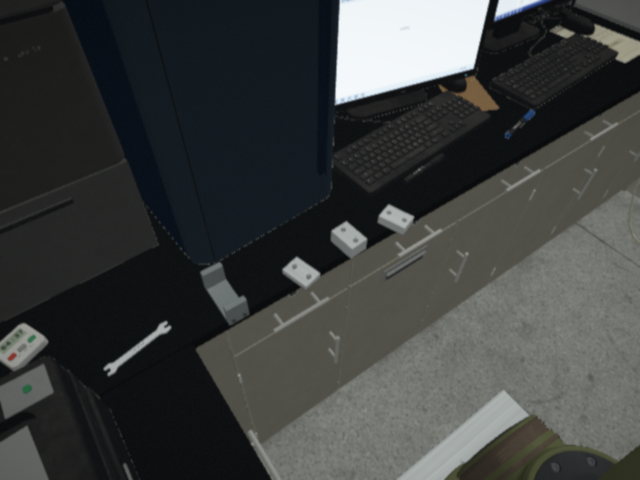

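The top view shows the cradle at about (229,237) and the plates at (308,258), (376,253) and (442,260). In the scene view the middle plate looks thickest. Next I'll measure positions and heights from depth.

```bash
cat >h.py <<'E'
import numpy as np,cv2
def cloud(c):
    v,u=np.mgrid[:480,:640]; z=np.asarray(c["depth"],float)
    P=np.stack([(u-c["cx"])/c["fx"]*z,(v-c["cy"])/c["fy"]*z,z],-1)
    return (P-c["t"])@c["R"]
def rect(P,m,zlo):
    """min-area rect of top-face points"""
    q=P[m&(P[...,2]>zlo)]
    (cx,cy),(a,b),t=cv2.minAreaRect((q[:,:2]*1000).astype(np.float32))
    if a<b: a,b,t=b,a,t+90
    return cx,cy,a,b,(t+90)%180-90
E
python3 - <<'E'
import numpy as np,cv2
from h import *
for n,rois in(("top",{"L":(290,235,327,282),"M":(360,230,393,276),"R":(423,236,463,284),"cradle":(208,203,246,270)}),("scene",{"L":(280,252,322,294),"M":(328,218,370,260),"R":(374,200,416,238),"cradle":(198,258,252,328)})):
    c=np.load(n+"0.npz");P=cloud(c);g=c["img"].astype(int)
    tab=P[(g.sum(2)<40)&(abs(P[...,0]-.55)<.04)&(P[...,1]>-.3)&(P[...,1]<.45)&(abs(P[...,2])<.02)]
    print(n,"table z",np.median(tab[:,2]),len(tab))
    for k,(a,b,e,f) in rois.items():
        m=np.zeros((480,640),bool);m[b:f,a:e]=1
        m&=(g.min(2)>(70 if k=="cradle" else 150))&(P[...,2]>-.01)&(P[...,2]<.07)
        z=P[m][:,2]; zt=np.percentile(z,[5,25,50,75,95])
        print(k,m.sum(),zt.round(4),np.round(rect(P,m,-1 if n=="top" else zt[3]-.004),1))
E
```

```text
top table z nan 0
L 731 [0.0082 0.0104 0.0115 0.0127 0.0144] [518.8 -18.8  59.8  41.3  14.1]
M 790 [0.022  0.028  0.0291 0.0304 0.0319] [ 527.2 -140.1   60.2   44.     4. ]
R 775 [0.0157 0.0176 0.0188 0.02   0.0216] [ 518.3 -257.3   59.6   45.8   18.9]
cradle 1493 [0.0018 0.0052 0.0071 0.0341 0.049 ] [554.8 128.9 113.7  52.4   0.8]
scene table z -0.0060493769193503445 198
L 444 [0.0086 0.0099 0.0106 0.0115 0.0128] [517.6 -20.5  59.4  38.7  14. ]
M 376 [0.0266 0.0278 0.0286 0.0294 0.0305] [ 525.8 -140.4   58.4   40.     7.4]
R 340 [0.0165 0.0178 0.0187 0.0194 0.0206] [ 515.6 -256.7   58.4   40.2   19.8]
cradle 1294 [0.0029 0.0047 0.0172 0.0411 0.0475] [ 5.484e+02  1.234e+02  1.031e+02  3.980e+01 -5.000e-01]
  return _methods._mean(a, axis=axis, dtype=dtype,
  ret = ret.dtype.type(ret / rcount)
```

```bash
python3 - <<'E'
import cv2
a=cv2.imread("pics/top0.png")[195:290,200:470]
cv2.imwrite("pics/crop1.png",cv2.resize(a,None,fx=2.95,fy=2.95,interpolation=cv2.INTER_CUBIC))
E
```

```text
(no output)
```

View pics/crop1.png

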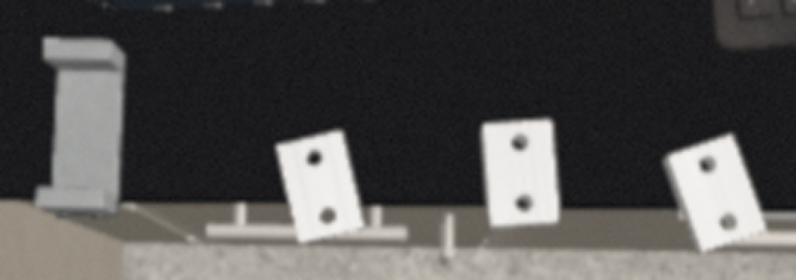

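Thin is the left plate (z about 12 mm), thick is the middle one (29–30 mm), and the right one (19 mm) is the spare. Next: cheek tops, obstacle heights and an IK check.

```bash
python3 - <<'E'
import numpy as np,cv2
from h import *
for n in("top","scene"):
    c=np.load(n+"0.npz");P=cloud(c);X,Y,Z=np.moveaxis(P,-1,0);g=c["img"].astype(int)
    ok=(c["depth"]>0)&(g.min(2)>70)&(abs(Y-.127)<.045)&(Z>.040)&(Z<.056)
    far=ok&(X>.575)&(X<.62); near=ok&(X>.485)&(X<.53)
    for m in(near,far): print(n,m.sum(),P[m].mean(0).round(4),np.round(rect(P,m,0),1))
    d=P[far].mean(0)-P[near].mean(0);print("mid",(P[far].mean(0)+P[near].mean(0))/2,"yaw",np.degrees(np.arctan2(d[1],d[0])),np.linalg.norm(d))
    v=c["depth"]>0
    for x in np.arange(0.05,.65,.1): print(round(x,2),[ (round(float(np.percentile(Z[s],98)),2) if (s:=v&(abs(X-x)<.05)&(abs(Y-y)<.05)).sum()>20 else None) for y in np.arange(-.35,.8,.1)])
from rig import r
for p,w in(((.25,.42,.25),-20),((.40,-.14,.15),5),((.526,-.140,.002),5),((.526,-.14,.12),5),((.5515,.1265,.01),0),((.518,-.019,.002),14)):
    for a in(0,180,-180):
        q=r.solve_ik(p,[180,0,w+a]); print(p,w+a,None if q is None else np.round(q,0))
E
```

```text
top 175 [0.5064 0.1249 0.0474] [506.8 124.9  39.6  12.5  89.1]
top 176 [0.5942 0.1237 0.0473] [594.8 123.9  39.   12.9 -90. ]
mid [0.5502691  0.12431041 0.04730318] yaw -0.7801130048185497 0.08780605396777891
0.05 [-0.87, -0.87, -0.77, None, None, -0.32, -0.18, None, None, None, None, None]
0.15 [-0.87, -0.87, -0.0, 0.0, 0.0, 0.0, 0.0, 0.18, 0.18, None, None, None]
0.25 [-0.87, -0.87, -0.87, -0.87, -0.87, -0.1, 0.0, 0.18, 0.18, None, None, None]
0.35 [-0.87, -0.87, -0.87, -0.87, -0.87, -0.1, 0.0, 0.18, 0.18, None, None, None]
0.45 [-0.1, 0.02, 0.03, 0.01, -0.1, -0.33, 0.0, 0.18, 0.18, None, None, None]
0.55 [0.01, 0.02, 0.03, 0.01, 0.0, 0.05, 0.01, 0.05, 0.0, 0.02, None, None]
scene 182 [0.5036 0.1245 0.046 ] [504.6 123.8  39.9  14.8 -89.1]
scene 158 [0.5913 0.123  0.0456] [593.1 122.8  39.   14.3  87.4]
mid [0.54746442 0.12375577 0.0457809 ] yaw -0.9498812575853998 0.08775680708897726
0.05 [None, None, None, 0.23, 0.23, 0.58, None, None, None, None, None, None]
0.15 [None, None, 0.0, 0.01, 0.19, None, None, None, None, None, None, None]
0.25 [-0.87, -0.87, -0.87, -0.87, None, -0.1, 
[... 604 characters left out ...]
 -0.14, 0.002) 5 [  6.  -1. -22.   0. -68.  89.]
(0.526, -0.14, 0.002) 185 [  6.  -1. -22.  -0. -68. -91.]
(0.526, -0.14, 0.002) -175 [  6.  -1. -22.  -0. -68. -91.]
(0.526, -0.14, 0.12) 5 [  6.  -5. -14.   0. -81.  89.]
(0.526, -0.14, 0.12) 185 [  6.  -5. -14.  -0. -81. -91.]
(0.526, -0.14, 0.12) -175 [  6.  -5. -14.  -0. -81. -91.]
(0.5515, 0.1265, 0.01) 0 [ 33.   2. -19.   0. -69.  57.]
(0.5515, 0.1265, 0.01) 180 [  33.    2.  -19.   -0.  -69. -123.]
(0.5515, 0.1265, 0.01) -180 [  33.    2.  -19.   -0.  -69. -123.]
(0.518, -0.019, 0.002) 14 [ 20.  -5. -26.   0. -68.  84.]
(0.518, -0.019, 0.002) 194 [ 20.  -5. -26.  -0. -68. -96.]
(0.518, -0.019, 0.002) -166 [ 20.  -5. -26.  -0. -68. -96.]
```

```bash
cat >>h.py <<'E'
def pick(r,x,y,yaw,z=.002):
    r.move_gripper(.062)
    r.move_to([.42,y,.12],[180,0,yaw])
    r.servo_line([x,y,.08],feed=.12)
    r.servo_line([x,y,z],feed=.06)
    print("down",r.get_obs()["wrist_force"].round(1),r.get_obs()["tcp_pos"].round(4))
    r.move_gripper(.0)
    s(r)
def s(r):
    o=r.get_obs();print(round(o["time"],2),"w",round(o["width"],4),"ff",o["finger_force"],"F",o["wrist_force"].round(1),o["tcp_pos"].round(4),o["ee_rot"].round(2))
def show(r,name,roi=None,cam="top"):
    c=r.capture(cam);g=c["img"][:,:,::-1]
    np.savez(name+".npz",**c)
    if roi: a,b,e,f=roi;g=g[b:f,a:e]; k=min(800/g.shape[1],600/g.shape[0]);g=cv2.resize(g,None,fx=k,fy=k,interpolation=cv2.INTER_CUBIC)
    cv2.imwrite(f"pics/{name}.png",g)
E
python3 - <<'E'
from rig import r
from h import *
r.servo_line([.27,.42,.26],feed=.2)
r.move_to([.42,-.14,.2],[180,0,5])
s(r)
pick(r,.5265,-.1402,5)
r.servo_line([.5265,-.1402,.03],feed=.06)
s(r)
show(r,"held1",(300,180,460,300))
E
```

```text
3.02 w 0.0852 ff 0.0 F [ 1.2  0.7 -0.5] [ 0.4203 -0.1395  0.2   ] [-180.      0.      5.04]
down [0.3 1.  0.7] [ 0.5268 -0.1402  0.0025]
6.67 w 0.0393 ff 61.78502798080444 F [-0.5  0.5  2.2] [ 0.5269 -0.1402  0.0026] [ 1.7999e+02 -6.0000e-02  5.0100e+00]
7.29 w 0.0391 ff 61.18253231048584 F [ 0.1  0.2 -2.4] [ 0.5264 -0.1401  0.0299] [-179.98   -0.      4.99]
```

View pics/held1.png

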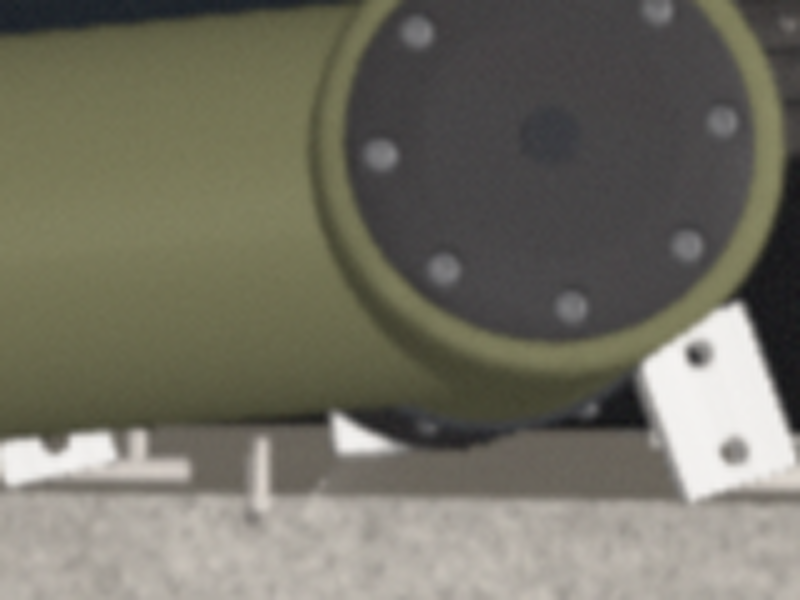

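```bash
python3 - <<'E'
from rig import r
from h import *
c=np.load("held1.npz");P=cloud(c);g=c["img"].astype(int)
m=(c["depth"]>0)&(g[...,1]>g[...,2]+25)&(P[...,2]>.1);print("arm max x",np.percentile(P[m],[50,99.5],axis=0).round(3))
r.servo_line([.5265,-.14,.07],feed=.1)
r.servo_line([.42,-.14,.12],feed=.15)
r.move_to([.42,.124,.12],[180,0,-.9])
r.servo_line([.549,.124,.09],feed=.12)
r.pause(.2);s(r)
show(r,"over1",(150,200,310,320),"scene")
E
```

```text
arm max x [[0.449 0.024 0.435]
 [0.565 0.116 0.503]]
11.31 w 0.0391 ff 61.082972288131714 F [ 0.3 -0.8 -1.8] [0.5488 0.1242 0.0905] [-1.7997e+02 -4.0000e-02 -8.8000e-01]
```

View pics/over1.png

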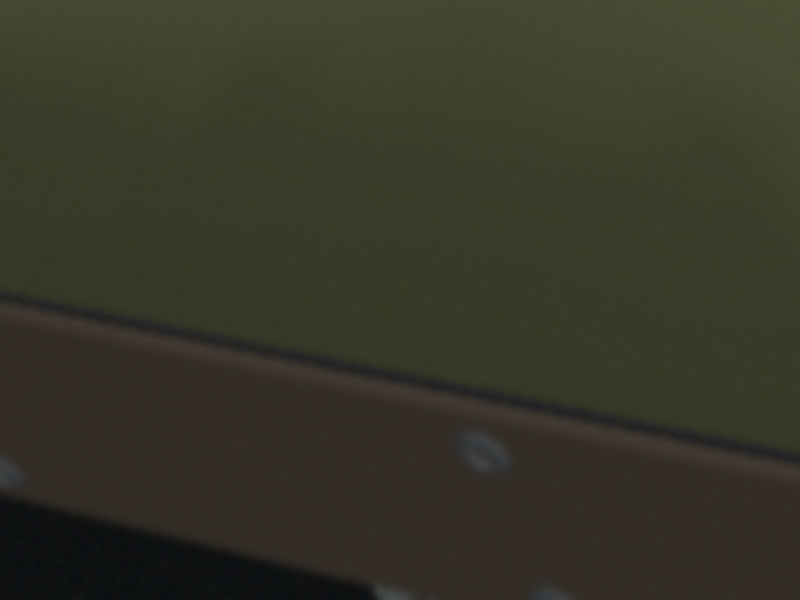

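The arm hides the cradle. The 8 mm end clearance is far larger than my measuring error, so I'll lower with a force check.

```bash
cat >>h.py <<'E'
def place(r,x,y,zc):
    """lower until touch near TCP height zc, then release and draw back"""
    r.servo_line([x,y,zc+.006],feed=.06)
    r.pause(.1);f0=r.get_obs()["wrist_force"][2];s(r)
    for z in np.arange(zc+.003,zc-.0035,-.0007):
        r.servo_line([x,y,z],feed=.02);f=r.get_obs()["wrist_force"][2]
        if f-f0>4: break
    s(r);print("touch df",f-f0,"z",z)
    r.move_gripper(.06);s(r)
    r.servo_line([x,y,.13],feed=.1)
    r.servo_line([.42,y,.13],feed=.15)
E
python3 - <<'E'
from rig import r
from h import *
place(r,.549,.124,.0086)
r.move_to([.42,-.02,.13],[180,0,14])
s(r)
show(r,"placed1",(190,190,330,295))
P=cloud(np.load("placed1.npz"));print(np.load("placed1.npz")["img"][236,229],P[236,229])
E
```

```text
12.87 w 0.0388 ff 61.08319401741028 F [ 0.3  0.5 -2.2] [0.5493 0.1241 0.0151] [-1.7998e+02 -4.0000e-02 -9.0000e-01]
14.42 w 0.039 ff 61.6617214679718 F [-2.  -0.1  2.6] [0.5492 0.124  0.0086] [-1.8e+02 -3.0e-02 -8.9e-01]
touch df 4.780168780891328 z 0.008100000000000003
14.75 w 0.0597 ff 0.0 F [ 0.3  0.7 -0.4] [0.5491 0.124  0.0082] [-1.7999e+02 -2.0000e-02 -9.0000e-01]
17.76 w 0.0599 ff 0.0 F [ 0.7  0.2 -0.9] [ 0.4202 -0.0206  0.1298] [1.800e+02 4.000e-02 1.386e+01]
[233 230 228] [0.55257265 0.11901538 0.03637235]
```

View pics/placed1.png

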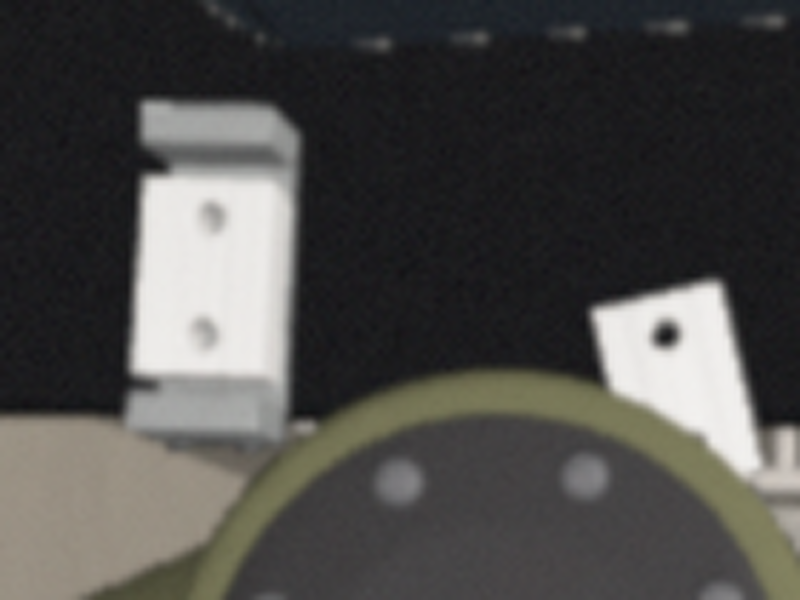

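The thick plate sits between the cheeks at about (212,275) in the crop, with gaps visible at both ends. I'll measure its offset against the cheeks.

```bash
python3 - <<'E'
from h import *
c=np.load("placed1.npz");P=cloud(c);X,Y,Z=np.moveaxis(P,-1,0);g=c["img"].astype(int).min(2)
base=(c["depth"]>0)&(abs(Y-.124)<.05)&(X>.48)&(X<.62)
pl=base&(g>190)&(Z>.030)&(Z<.045); print("plate",pl.sum(),P[pl].mean(0),np.round(rect(P,pl,0),1))
n=base&(g>70)&(g<190)&(Z>.041)&(Z<.056);a=P[n&(X<.52)].mean(0);b=P[n&(X>.58)].mean(0);print("cheeks",a,b,(a+b)/2)
E
```

```text
plate 737 [0.54938877 0.12502317 0.03589566] [549.7 125.6  60.1  40.2  -1.3]
cheeks [0.50633701 0.12510615 0.04764368] [0.59419777 0.12336195 0.04761107] [0.55026739 0.12423405 0.04762738]
```

```bash
python3 - <<'E'
from rig import r
from h import *
pick(r,.5182,-.0196,14,.0015)
if r.get_obs()["width"]<.037: raise SystemExit("missed")
z=r.get_obs()["tcp_pos"][2]
r.servo_line([.5182,-.0196,.06],feed=.08)
r.servo_line([.42,-.0196,.13],feed=.15);s(r)
r.move_to([.42,.1235,.13],[180,0,-.9])
r.servo_line([.5497,.1235,.1],feed=.12)
if r.get_obs()["width"]<.037: raise SystemExit("lost")
place(r,.5497,.1235,.036+z)
r.move_to([.42,-.08,.16],[180,0,5]);r.pause(.3)
s(r)
show(r,"placed2",(190,190,330,295))
c=np.load("placed2.npz");P=cloud(c);X,Y,Z=np.moveaxis(P,-1,0);g=c["img"].astype(int).min(2)
base=(c["depth"]>0)&(abs(Y-.124)<.05)&(X>.48)&(X<.62)
pl=base&(g>190)&(Z>.042)&(Z<.06); print("plate",pl.sum(),P[pl].mean(0),np.round(rect(P,pl,0),1))
n=base&(g>70)&(g<190)&(Z>.041)&(Z<.056);a=P[n&(X<.52)].mean(0);b=P[n&(X>.58)].mean(0);print("cheeks",a,b,(a+b)/2)
E
```

```text
down [ 0.   0.9 -0.8] [ 0.5185 -0.0195  0.002 ]
21.09 w 0.0379 ff 60.731767416000366 F [-0.4  0.2  2.9] [ 0.5187 -0.0195  0.0022] [ 1.7999e+02 -7.0000e-02  1.4010e+01]
22.93 w 0.0381 ff 60.231088399887085 F [-1.3 -0.6 -1.9] [ 0.42   -0.0196  0.1293] [-1.7999e+02  5.0000e-02  1.4000e+01]
25.99 w 0.0384 ff 60.26026368141174 F [ 0.6  0.2 -0.6] [0.55   0.1236 0.0448] [-1.7997e+02 -5.0000e-02 -9.0000e-01]
27.79 w 0.0379 ff 61.14262104034424 F [-4.2 -0.1  7.3] [0.5499 0.1236 0.0383] [ 1.8e+02 -5.0e-02 -8.8e-01]
touch df 7.977916009080475 z 0.037031261445848486
28.13 w 0.0599 ff 0.0 F [-0.2 -0.6  0.2] [0.5496 0.1235 0.0367] [ 1.7999e+02  2.0000e-02 -9.0000e-01]
31.37 w 0.0599 ff 0.0 F [0.1 0.1 0.1] [ 0.4201 -0.0793  0.1598] [1.80e+02 2.00e-02 5.08e+00]
plate 757 [0.54958672 0.12434861 0.0478365 ] [550.2 124.9  59.7  40.2  -1.7]
cheeks [0.50639926 0.12500993 0.0476502 ] [0.59351401 0.12392755 0.04738217] [0.54995663 0.12446874 0.04751618]
```

View pics/placed2.png

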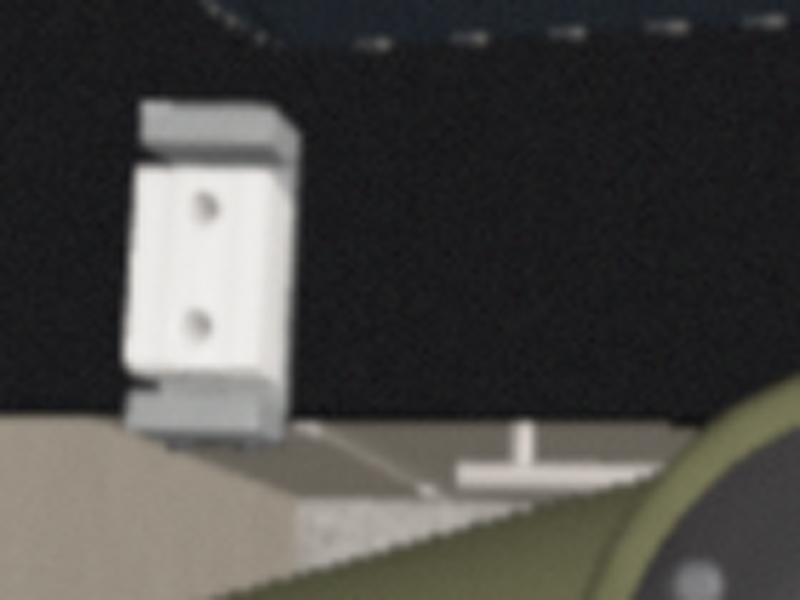

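The picture shows both plates stacked between the cheeks. They measure flush (47.8 vs 47.5 mm) and centred to under 1 mm, and the gripper is clear, so I'm handing in.

```bash
python3 -c "
from rig import r
print(r.sign_off())"
```

```text
the job is handed in; nothing more can be done
None
```

The job is handed in: the thick (30 mm) and thin (12 mm) plates lie stacked between the cheeks, measured flush to about 0.3 mm and centred to under 1 mm, at about 31 s on the clock, and I left the 20 mm spare untouched.

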